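# Square up a clamped vent fitting on a cabin panel

### The job

The vent fitting with the oblong neck sits skewed in its seat on the cabin panel. Back off the wing screw of the clamp that holds it, turn the fitting in its seat until the long side of its neck runs square across the panel (along the panel's short direction, either way round), then turn that wing screw fully tight again. Leave the round-necked fitting on the panel and its clamp alone.

Things in the scene. Friction and masses are not known exactly. Their poses are not given: they have to be found in the camera images.
- oblong_neck (a point): Centre of the upright oblong neck of the loose light grey vent fitting to be turned: neck 56 mm long (its x), 26 mm wide (its y; grip across this), 70 mm high, on a round flange 96 mm across, 10 mm thick. The point is 35 mm below the neck's top and above the flange's top. Lies in either seat of the panel, free to turn once unclamped. Looks the same after a half turn.
- round_neck (a point): Centre of the round neck (40 mm across, 70 mm high, 35 mm below its top) of the other light grey vent fitting, on the same kind of flange, in the panel's other seat. To be left alone.
- panel: Fixed cream cabin panel flat on the bench: 270 mm (its x, the short direction) by 460 mm (its y), 12 mm thick. Origin: centre of its underside; z up. Seats (rings 6 mm high) centred at x -55, y +115 and -115 mm. Clamp screws' upright axes at x +65, y +115 (screw_a) and -115 mm (screw_b). A steel strap, top 34 mm above the underside, runs from each screw onto the flange's rim.
- screw_a (a joint): Wing screw of the clamp on the panel's +y half. Black upright bar 46 x 14 mm, 46 to 80 mm above the panel's underside; grip across the 14 mm at 66 mm. Value in rad: 0 = tight at its stop, bar's length along the panel's x; grows counter-clockwise from above as it loosens, to 1.5. Turns at 0.1 to 0.15 N m, stays where left. Strap lifts 2.5 mm/rad: fitting held below 0.4, free by 1 rad.
- screw_b (a joint): The same wing screw and clamp on the panel's -y half: the same sizes, heights, zero, direction (counter-clockwise from above loosens) and behaviour as screw_a.
Not all that is in view belongs to the job. Leave any brown or orange look-alike of the part that bears oblong_neck alone.

How it is judged:
By the outcome, as a careful person would: the job done as asked, in the order asked, and still so for the second after the job is handed in, with the robot touching nothing.
It also fails if it takes over 64 s, if anything falls off the work surface, if the arm or the gripper's body presses on something with over 40 N, if the wrist force passes 120 N, or if a joint passes its speed limit or range.

### The arm

A 6-joint arm with a two-finger parallel gripper is mounted at the origin on the work surface. World frame = base frame: x ahead of the robot, y to its left, z up, the work surface at z = 0. Lengths are in m, angles in rad, forces in N, time in s.
With the tool pointing down it reaches from about 0.35 to 0.775 m from the base axis. Payload 7.3 kg.
Tool frame: the origin (TCP) lies on the mounting face of the last link; the fingertips stand 178 mm ahead of it and the grasp point (between the pads) lies 159 mm ahead of it (robot.tcp_to_tips is the distance from the TCP to the fingertips, in m); z points along the fingers, y is the direction in which the jaws open and shut (so a half turn about z gives the same grasp; the last joint's range is limited). The gripper opens to 92 mm and grips with 3 to 60 N. Pads are 19 mm wide; open, the fingers measure 130 mm over their backs; the gripper's body (75 mm by 190 mm) begins 47 mm behind the grasp point.
Start: joints at [0.996, 0.342, 1.524, -0, 1.275, -0.146], TCP at [0.218, 0.477, 0.405] pointing down, gripper open.
Joint ranges: [-2.53, 2.53], [-0.77, 2.02], [0.04, 2.7], [-1, 4.14], [0.28, 2.66], [-3.11, 3.11]. Speed limits (rad/s): [2.57, 2.57, 3.14, 3.14, 3.14, 3.14].

### API

Orientations are given as [roll, pitch, yaw] about the fixed x, y, z axes, in that order (R = Rz(yaw) Ry(pitch) Rx(roll)).
In Python, from cell import robot, viewer gives the robot as it stands.
- The arm moves only by the shell command python3 -m creep 'ROWS' [OPENING] [FORCE]. ROWS is JSON, a list that holds one entry, the list of rows, each a list of 6 numbers: the shift along the world's x, y, z in mm, then the turn, a rotation vector about the world's x, y, z in degrees. A call has 1 to 5 rows; each row shifts and turns the pose as measured when the row begins; what a row does not reach is not made up. A row lasts 1/12 s, in which the tool goes at most 41.7 mm and 7.16 degrees, less where a joint would pass 70% of its speed; a pose out of reach is approached as far as the arm can. A call with a gripper value outside its range is refused whole. OPENING is the closure, from -1 (fully open) to 1 (shut), set as the call begins (- or left out, the last holds). The fingers move at their own pace and stop on an object; FORCE is the grip in N (left out, the last holds). Time passes only in rows, so rows that do not move let the fingers close. It gives the time, the measured TCP pose, the force and the opening at its end, in the units of the state.
- robot.observe(): the state, without advancing time (a new reading comes with each control period).
- viewer.read_camera(name): name is "side" or "top"; returns the picture (384x512x3 uint8, blue, green, red); there is no depth.
- viewer.camera_model(name): a dict with "fx", "fy", "cx", "cy" (pixels), "k1" (the pictures are not rectified: a ray, as slopes to the right and down, at radius r is drawn at 1 + k1 r^2 times it, then the intrinsics apply), "pose" (4x4, takes a point from camera to world coordinates). Camera axes: x right, y up, looking along -z (the intrinsics and any distortion apply to the point x, -y, -z); pixel columns grow to the right and rows downward; lengths in m; the calibration is good to about 2 mm. A picture is of the moment at which its call begins. camera_model takes no time and is no camera call.
- robot.hand_in(): hands the job in, once; it reports no verdict.
The state is a dict: "time": time; "qpos": joint angles; "qvel": joint speeds; "joint_efforts": joint torques, N m; "tool_pos": TCP position; "tool_rot": TCP orientation; "contact_force": force on the tool from outside, world axes, zero at the start; "torque": the same for the moment, N m; "opening": finger opening in m.
Only numpy, scipy, OpenCV 4.12 (cv2) and the standard library are available. Lean on these libraries where they do the work, as an engineer would, in place of code of your own. Each camera call takes 0.05 s, during which the arm holds its last target. There are 200 camera calls.

## Working session

There is one attempt and no reset: what is moved stays moved. The work goes in short steps, Python scripts to look and compute and a shell command to move; the robot and the scene stay as the last step left them, time stands still between calls to the robot, and variables do not carry over. Pictures are saved under pics/ and viewed, about 8 in all and at most 12, crops included, and the job is handed in when it is done.

```bash
mkdir -p pics; ls; cat > h.py <<'E'
import numpy as np, cv2
from cell import robot, viewer
def ray(cam,u,v):
    m=viewer.camera_model(cam); xd=(u-m["cx"])/m["fx"]; yd=(v-m["cy"])/m["fy"]
    x,y=xd,yd
    for _ in range(30):
        s=1+m["k1"]*(x*x+y*y); x,y=xd/s,yd/s
    T=np.array(m["pose"]); return T[:3,3],T[:3,:3]@np.array([x,-y,-1.])
def at_z(cam,u,v,z):
    o,d=ray(cam,u,v); return o+d*(z-o[2])/d[2]
def proj(cam,p):
    m=viewer.camera_model(cam); T=np.array(m["pose"]); q=T[:3,:3].T@(np.array(p)-T[:3,3])
    x,y=q[0]/-q[2],-q[1]/-q[2]; s=1+m["k1"]*(x*x+y*y)
    return m["cx"]+m["fx"]*x*s, m["cy"]+m["fy"]*y*s
E
python3 - <<'E'
from h import *
for c in("top","side"):
    im=viewer.read_camera(c); cv2.imwrite(f"pics/{c}0.png",im)
    m=viewer.camera_model(c); print({k:(np.round(v,3).tolist()) for k,v in m.items()})
    
print(robot.observe())
a=cv2.imread("pics/top0.png");b=cv2.imread("pics/side0.png")
E
```

```text
pics
{'fx': 489.866, 'fy': 489.866, 'cx': 252.585, 'cy': 194.005, 'k1': -0.167, 'pose': [[-0.03, 0.976, -0.216, 0.285], [-1.0, -0.03, 0.005, 0.092], [-0.001, 0.216, 0.976, 1.076], [0.0, 0.0, 0.0, 1.0]]}
{'fx': 451.378, 'fy': 451.378, 'cx': 255.932, 'cy': 188.132, 'k1': -0.006, 'pose': [[0.941, 0.23, -0.25, 0.256], [-0.339, 0.635, -0.694, -0.555], [-0.001, 0.738, 0.675, 0.707], [0.0, 0.0, 0.0, 1.0]]}
{'time': 0.1, 'qpos': array([ 9.96021337e-01,  3.42623662e-01,  1.52487873e+00, -1.93287237e-05,
        1.27538545e+00, -1.46002138e-01]), 'qvel': array([ 0.00216087, -0.00109537, -0.00113557, -0.00117652, -0.00069134,
       -0.00096952]), 'joint_efforts': array([ 1.58113591e-03, -4.32004237e+01, -2.44693333e+01,  7.19357771e-02,
        5.26465103e-02, -1.09653949e-04]), 'tool_pos': array([0.21819345, 0.47738858, 0.40414448]), 'tool_rot': array([-3.14030855e+00, -1.70142311e-04,  2.71282533e+00]), 'contact_force': array([-0.74196716, -0.88576184, -0.84906216]), 'torque': array([-0.01966366, -0.01977383, -0.00066606]), 'opening': 0.09191827533248483}
```

View pics/top0.png

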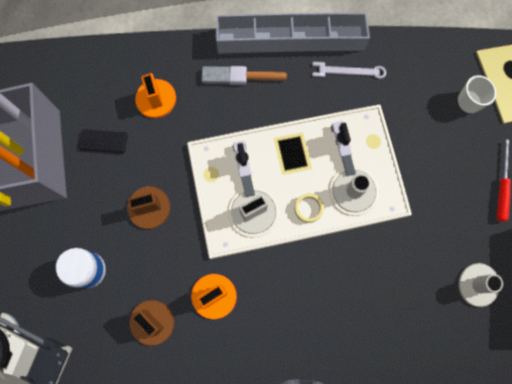

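View pics/side0.png

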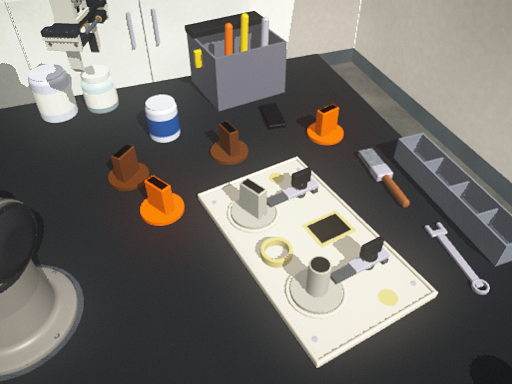

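The top view shows the panel at about (190–410, 108–255). The oblong grey neck is at (253,207) and its clamp's wing screw at (242,155). The round neck is at (360,185) with its screw at (344,135). A loose grey round fitting lies off the panel at (480,285), and the brown and orange look-alikes are at (155,92), (147,205), (150,322) and (213,296). The light grey oblong one on the panel fits the description. I'll check it in one enlarged crop and fit the panel pose.

```bash
python3 - <<'E'
from h import *
a=cv2.imread("pics/top0.png"); 
cv2.imwrite("pics/crop0.png",cv2.resize(a[100:262,180:415],None,fx=3.4,fy=3.4,interpolation=cv2.INTER_CUBIC))
# panel mask
hsv=cv2.cvtColor(a,cv2.COLOR_BGR2HSV)
m=((a.min(2)>110)).astype(np.uint8); m[:100]=0;m[262:]=0;m[:,:180]=0;m[:,418:]=0
m=cv2.morphologyEx(m,cv2.MORPH_CLOSE,np.ones((5,5)))
n,l,s,c=cv2.connectedComponentsWithStats(m); k=1+s[1:,4].argmax()
cs,_=cv2.findContours((l==k).astype(np.uint8),0,2); ct=max(cs,key=cv2.contourArea)
P=np.array([at_z("top",u,v,.012)[:2] for u,v in ct[:,0]],np.float32)
r=cv2.minAreaRect(P); print(r, cv2.boxPoints(r).tolist())
for q in cv2.boxPoints(r): print(np.round(proj("top",[*q,.012]),1),np.round(proj("side",[*q,.012]),1))
E
```

```text
((0.5546062588691711, -0.01811930537223816), (0.2736535370349884, 0.46349161863327026), 10.262468338012695) [[0.37868115305900574, 0.1855422854423523], [0.4612557590007782, -0.27053436636924744], [0.7305313348770142, -0.2217808961868286], [0.6479567289352417, 0.23429575562477112]]
[208.8 258.9] [195.9 194.3]
[412.2 214.9] [317.2 366.7]
[380.2 103.2] [439.9 293.5]
[186.3 141.5] [297.1 156.1]
```

View pics/crop0.png

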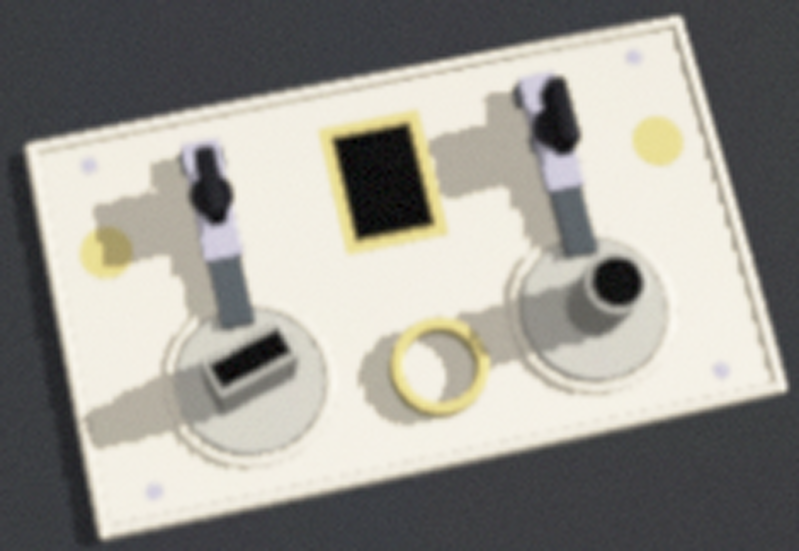

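```bash
cat >> h.py <<'E'
O=np.array([.5546,-.0181]); A=np.radians(10.26)
def P2W(x,y): return O+np.array([[np.cos(A),-np.sin(A)],[np.sin(A),np.cos(A)]])@[x,y]
def W2P(p): return np.array([[np.cos(A),np.sin(A)],[-np.sin(A),np.cos(A)]])@(np.array(p)[:2]-O)
def neck(a,cam="top",box=(180,230,225,280),z=.092,th=45):
    y0,y1,x0,x1=box; m=(a[y0:y1,x0:x1].max(2)<th).astype(np.uint8)
    n,l,s,c=cv2.connectedComponentsWithStats(m); k=1+s[1:,4].argmax()
    ct=max(cv2.findContours((l==k).astype(np.uint8),0,2)[0],key=cv2.contourArea)[:,0]
    Q=np.array([W2P(at_z(cam,u+x0,v+y0,z))*1000 for u,v in ct],np.float32)
    c,wh,an=cv2.minAreaRect(Q)
    if wh[0]<wh[1]: wh=wh[::-1]; an+=90
    return np.round(c,1),np.round(wh,1),round((an+90)%180-90,1)
E
python3 - <<'E'
from h import *
a=cv2.imread("pics/top0.png")
for t in(35,45,60): print("neck opening ctr,size mm, angle from panel x:",neck(a,th=t))
print("screw bar",[neck(a,box=(135,168,230,255),z=.08,th=t) for t in(35,50)])
print("seat",P2W(-.055,.115),"screw",P2W(.065,.115))
b=cv2.imread("pics/side0.png")
print("side", neck(b,"side",(175,200,235,275)))
E
```

```text
neck opening ctr,size mm, angle from panel x: (array([-55.6, 116.3]), array([40.8, 10.9]), -72.9)
neck opening ctr,size mm, angle from panel x: (array([-55.4, 116.3]), array([42.3, 11.2]), -75.0)
neck opening ctr,size mm, angle from panel x: (array([-55.4, 116.3]), array([42.4, 12.9]), -72.5)
screw bar [(array([ 49., 121.]), array([25.5,  8.5]), 22.6), (array([ 58.9, 117. ]), array([42.2, 19.1]), -11.8)]
seat [0.47999621 0.08526477] screw [0.59807737 0.1066386 ]
side (array([-57.2, 136.5]), array([0., 0.]), 0.0)
```

```bash
python3 -m creep '[[[27,-27,0,0,0,7],[27,-27,0,0,0,7],[27,-27,0,0,0,7],[27,-27,0,0,0,7],[27,-27,0,0,0,7]]]' -1
python3 -m creep '[[[27,-27,0,0,0,0],[27,-27,0,0,0,0],[27,-27,0,0,0,0],[27,-27,0,0,0,0],[27,-27,0,0,0,0]]]'
python3 -c "
from h import *;s=robot.observe();print(s['tool_pos'],s['tool_rot'],s['qpos'],s['time'])"
```

```text
time: 0.52
tool_pos: [0.3413, 0.353, 0.4022]
tool_rot: [-3.139, -0.004, -2.995]
contact_force: [0.9, -0.9, -0.7]
opening: 0.0919
time: 0.93
tool_pos: [0.4803, 0.2106, 0.4009]
tool_rot: [-3.139, -0.008, -2.986]
contact_force: [0.4, 0.3, -0.4]
opening: 0.0917
[0.48034599 0.21062796 0.40091492] [-3.13883152 -0.0075116  -2.98579355] [ 0.26757381  0.3462436   1.52875579 -0.00199297  1.27436652 -1.45844242] 0.9333
```

```bash
cat >> h.py <<'E'
from scipy.spatial.transform import Rotation as Ro
def res(px,py,z,ang):
    "to go to panel point (m), grasp height z, tool yaw = panel yaw+180+ang deg"
    s=robot.observe(); t=np.array([*P2W(px,py),z+.159])
    r=(Ro.from_euler('xyz',[180,0,190.26+ang],degrees=True)*Ro.from_euler('xyz',s['tool_rot']).inv()).as_rotvec(degrees=True)
    print("go mm",np.round((t-s['tool_pos'])*1000,1),"deg",np.round(r,2),"t",round(s['time'],2),"open",round(s['opening'],4),"F",np.round(s['contact_force'],1),"M",np.round(s['torque'],2),"q6",round(s['qpos'][5],2))
E
python3 -m creep '[[[30,-26,-15,0,0,0.7],[30,-26,-15,0,-0.4,0.7],[30,-26,-15,0,0,0],[24,-22,-10,0,0,0],[0,0,0,0,0,0]]]'
python3 -c "
from h import *;res(.065,.115,.066,0)"
```

```text
time: 1.35
tool_pos: [0.597, 0.1037, 0.3448]
tool_rot: [-3.136, 0.001, -2.966]
contact_force: [-0.9, -0.8, -0.0]
opening: 0.0918
go mm [   1.1    3.  -119.8] deg [0.28 0.13 0.22] t 1.35 open 0.0918 F [-0.9 -0.8 -0. ] M [0.02 0.1  0.06] q6 -1.7
```

```bash
python3 -m creep '[[[1,3,-30,0.3,0,0.2],[0,0,-30,0,0,0],[0,0,-30,0,0,0],[0,0,-25,0,0,0],[0,0,0,0,0,0]]]'
python3 -c "
from h import *;res(.065,.115,.066,0)
cv2.imwrite('pics/s1.png',cv2.resize(viewer.read_camera('side')[110:310,190:440],None,fx=3,fy=3))"
```

```text
time: 1.77
tool_pos: [0.5984, 0.104, 0.2243]
tool_rot: [3.141, 0.002, -2.969]
contact_force: [-0.7, -0.2, -0.2]
opening: 0.0918
go mm [-0.3  2.6  0.7] deg [-0.05  0.11  0.36] t 1.77 open 0.0918 F [-0.7 -0.2 -0.2] M [0.12 0.1  0.03] q6 -1.7
```

View pics/s1.png

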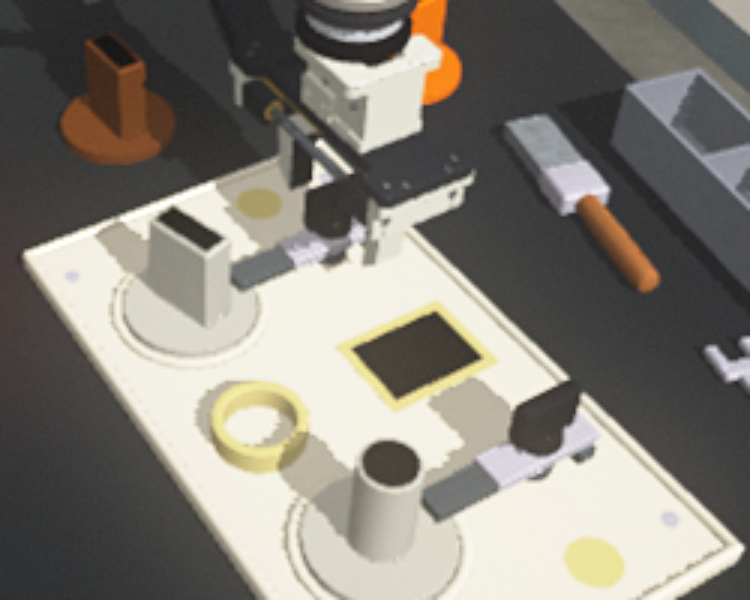

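The fingers straddle the black wing bar (crop about (330,205)) and touch nothing. I'll nudge y and close.

```bash
python3 -m creep '[[[0,3,0,0,0,0.4],[0,0,0,0,0,0],[0,0,0,0,0,0]]]' -1
python3 -m creep '[[[0,0,0,0,0,0],[0,0,0,0,0,0],[0,0,0,0,0,0],[0,0,0,0,0,0],[0,0,0,0,0,0]]]' 1 30
python3 -m creep '[[[0,0,0,0,0,0],[0,0,0,0,0,0],[0,0,0,0,0,0],[0,0,0,0,0,0],[0,0,0,0,0,0]]]'
python3 -c "
from h import *;res(.065,.115,.066,0)"
```

```text
time: 2.07
tool_pos: [0.6, 0.1081, 0.2306]
tool_rot: [-3.141, 0.009, -2.96]
contact_force: [0.5, 0.4, -0.0]
opening: 0.0918
time: 2.48
tool_pos: [0.6011, 0.1088, 0.2363]
tool_rot: [-3.14, 0.019, -2.959]
contact_force: [0.2, 1.0, -0.8]
opening: 0.0629
time: 2.9
tool_pos: [0.6011, 0.1086, 0.2364]
tool_rot: [-3.14, 0.019, -2.96]
contact_force: [0.2, 0.2, -0.0]
opening: 0.03
go mm [ -3.   -2.  -11.4] deg [-0.1   1.07 -0.16] t 2.9 open 0.03 F [ 0.2  0.2 -0. ] M [0.04 0.05 0.  ] q6 -1.7
```

```bash
python3 -m creep '[[[-3,-2,-10,0,1,0],[0,0,0,0,0,0]]]' 
python3 -c "
from h import *;res(.065,.115,.066,0)"
```

```text
time: 3.07
tool_pos: [0.5977, 0.1065, 0.2256]
tool_rot: [3.14, -0.0, -2.96]
contact_force: [-0.8, 0.1, -0.7]
opening: 0.0165
go mm [ 0.4  0.2 -0.6] deg [-0.1  -0.02 -0.17] t 3.07 open 0.0165 F [-0.8  0.1 -0.7] M [ 0.04 -0.03  0.05] q6 -1.7
```

```bash
python3 -m creep '[[[0,0,0,0,0,0],[0,0,0,0,0,0],[0,0,0,0,0,0],[0,0,0,0,0,0]]]' 
python3 -c "
from h import *;res(.065,.115,.066,0)"
```

```text
time: 3.4
tool_pos: [0.5979, 0.1068, 0.2259]
tool_rot: [3.139, 0.001, -2.96]
contact_force: [-0.4, 0.1, 1.3]
opening: 0.0138
go mm [ 0.1 -0.2 -0.9] deg [-0.16  0.01 -0.14] t 3.4 open 0.0138 F [-0.4  0.1  1.3] M [0.   0.07 0.  ] q6 -1.7
```

```bash
python3 -m creep '[[[0,0,0,0,0,4],[0,0,0,0,0,5],[0,0,0,0,0,5],[0,0,0,0,0,5],[0,0,0,0,0,4]]]' 
python3 -c "
from h import *;res(.065,.115,.066,70)"
```

```text
time: 3.82
tool_pos: [0.5979, 0.1072, 0.226]
tool_rot: [3.138, 0.001, -2.544]
contact_force: [-0.3, 0.2, 2.0]
opening: 0.0137
go mm [ 0.2 -0.6 -1. ] deg [-0.18 -0.15 46.  ] t 3.82 open 0.0137 F [-0.3  0.2  2. ] M [ 0.06  0.01 -0.13] q6 -2.12
```

```bash
python3 -m creep '[[[0,-0.5,0,0,0,6],[0,0,0,0,0,6],[0,0,0,0,0,6],[0,0,0,0,0,6],[0,0,0,0,0,5]]]' 
python3 -m creep '[[[0,0,0,0,0,6],[0,0,0,0,0,6],[0,0,0,0,0,4],[0,0,0,0,0,0],[0,0,0,0,0,0]]]' 
python3 -c "
from h import *;res(.065,.115,.066,70)"
```

```text
time: 4.23
tool_pos: [0.5978, 0.1075, 0.226]
tool_rot: [3.136, 0.003, -2.013]
contact_force: [-0.6, 0.7, 1.2]
opening: 0.014
time: 4.65
tool_pos: [0.5976, 0.1078, 0.226]
tool_rot: [3.136, 0.003, -1.718]
contact_force: [-0.5, -0.0, 1.4]
opening: 0.0139
go mm [ 0.5 -1.2 -1. ] deg [-0.22 -0.28 -1.31] t 4.65 open 0.0139 F [-0.5 -0.   1.4] M [0.01 0.06 0.12] q6 -2.95
```

```bash
python3 -m creep '[[[0,0,0,0,0,0],[0,0,0,0,0,0],[0,0,0,0,0,0],[0,0,0,0,0,0],[0,0,0,0,0,0]]]' -0.3
python3 -m creep '[[[0,0,15,0,0,0],[0,0,25,0,0,0],[0,0,25,0,0,0],[0,0,5,0,0,0],[0,0,0,0,0,0]]]' 
python3 -c "
from h import *;res(-.055,.115,.066,-73)
a=viewer.read_camera('side');cv2.imwrite('pics/s2.png',cv2.resize(a[110:310,190:440],None,fx=3,fy=3))"
```

```text
time: 5.07
tool_pos: [0.5975, 0.1076, 0.2251]
tool_rot: [3.135, 0.003, -1.725]
contact_force: [-0.7, 0.3, 0.8]
opening: 0.0431
time: 5.48
tool_pos: [0.5966, 0.1073, 0.2953]
tool_rot: [3.13, 0.002, -1.727]
contact_force: [-1.2, -0.5, 0.1]
opening: 0.0601
go mm [-116.6  -22.1  -70.3] deg [-9.2000e-01 -3.0000e-02 -1.4379e+02] t 5.48 open 0.0601 F [-1.2 -0.5  0.1] M [0.08 0.1  0.01] q6 -2.94
```

View pics/s2.png

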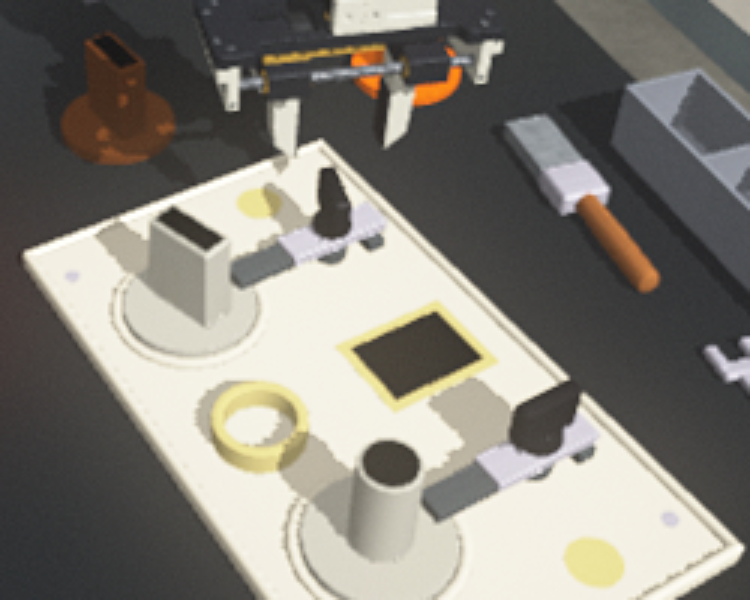

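The wing bar is now turned about 70° (crop (333,200)) and the strap is lifted. Next is the neck.

```bash
python3 -m creep '[[[-20,-4,5,-0.9,0,-7],[-25,-5,0,0,0,-7],[-25,-5,0,0,0,-7],[-25,-4,0,0,0,-7],[-15,-3,0,0,0,-7]]]' -0.6
python3 -m creep '[[[0,0,0,0,0,-7],[0,0,0,0,0,-7],[0,0,0,0,0,-7],[0,0,0,0,0,-7],[0,0,0,0,0,-7]]]' 
python3 -m creep '[[[0,0,0,0,0,-7],[0,0,0,0,0,-7],[0,0,0,0,0,-7],[0,0,0,0,0,-7],[0,0,0,0,0,-7]]]' 
python3 -m creep '[[[0,0,0,0,0,-7],[0,0,0,0,0,-7],[0,0,0,0,0,-7],[0,0,0,0,0,-6],[0,0,0,0,0,0]]]' 
python3 -c "
from h import *;res(-.055,.115,.066,-73)"
```

```text
time: 5.95
tool_pos: [0.4833, 0.0858, 0.2931]
tool_rot: [3.13, -0.019, -2.352]
contact_force: [0.2, -0.0, -0.0]
opening: 0.0734
time: 6.37
tool_pos: [0.4769, 0.0852, 0.2866]
tool_rot: [3.124, -0.031, -2.977]
contact_force: [-0.1, 0.1, -0.4]
opening: 0.0737
time: 6.78
tool_pos: [0.4748, 0.0851, 0.2797]
tool_rot: [3.126, -0.042, 2.681]
contact_force: [-0.4, -0.1, 0.2]
opening: 0.0736
time: 7.2
tool_pos: [0.4726, 0.0849, 0.2729]
tool_rot: [3.135, -0.05, 2.19]
contact_force: [1.0, 0.1, -1.3]
opening: 0.073
go mm [  7.4   0.4 -47.9] deg [-2.66 -1.16 -8.23] t 7.2 open 0.073 F [ 1.   0.1 -1.3] M [-0.05  0.02  0.03] q6 -0.65
```

```bash
python3 -m creep '[[[3,0,0,-1.3,-0.6,-4],[3,0,0,-1.2,-0.5,-4],[1,0,0,0,0,0],[0,0,0,0,0,0]]]' 
python3 -c "
from h import *;res(-.055,.115,.066,-73)"
```

```text
time: 7.53
tool_pos: [0.4785, 0.0847, 0.269]
tool_rot: [-3.135, -0.005, 2.058]
contact_force: [-0.1, -0.2, 0.2]
opening: 0.0737
go mm [  1.5   0.6 -44. ] deg [-0.08 -0.45 -0.66] t 7.53 open 0.0737 F [-0.1 -0.2  0.2] M [-0.06  0.02  0.01] q6 -0.47
```

```bash
python3 -m creep '[[[1.5,0.5,-15,0,-0.4,-0.6],[0,0,-15,0,0,0],[0,0,-12,0,0,0],[0,0,0,0,0,0]]]' 
python3 -c "
from h import *;res(-.055,.115,.066,-73)
a=viewer.read_camera('side');cv2.imwrite('pics/s3.png',cv2.resize(a[110:310,190:440],None,fx=3,fy=3))"
```

```text
time: 7.87
tool_pos: [0.4795, 0.0853, 0.2249]
tool_rot: [-3.142, -0.004, 2.063]
contact_force: [-0.9, -0.9, 0.2]
opening: 0.0732
go mm [0.5 0.  0.1] deg [-0.2  -0.11 -0.93] t 7.87 open 0.0732 F [-0.9 -0.9  0.2] M [-0.1   0.06  0.01] q6 -0.48
```

View pics/s3.png

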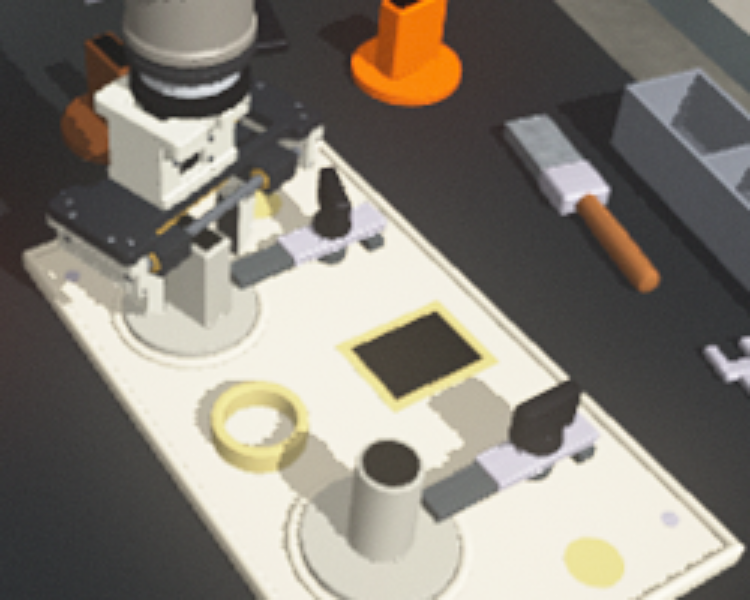

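The neck (crop about (205,270)) stands between the open fingers, clear of the strap. I'll close on it gently.

```bash
python3 -m creep '[[[0.5,0,0,0,0,0],[0,0,0,0,0,0],[0,0,0,0,0,0],[0,0,0,0,0,0],[0,0,0,0,0,0]]]' 1 20
python3 -m creep '[[[0,0,0,0,0,0],[0,0,0,0,0,0],[0,0,0,0,0,0],[0,0,0,0,0,0],[0,0,0,0,0,0]]]'
python3 -c "
from h import *;res(-.055,.115,.066,0)"
```

```text
time: 8.33
tool_pos: [0.4809, 0.0852, 0.228]
tool_rot: [3.138, -0.003, 2.067]
contact_force: [0.6, 0.5, 0.2]
opening: 0.0446
time: 8.75
tool_pos: [0.4801, 0.0847, 0.2287]
tool_rot: [3.141, -0.003, 2.068]
contact_force: [-0.2, 0.4, -1.1]
opening: 0.0258
go mm [-0.1  0.5 -3.7] deg [-0.13 -0.12 71.76] t 8.75 open 0.0258 F [-0.2  0.4 -1.1] M [-0.01  0.    0.03] q6 -0.48
```

```bash
python3 -m creep '[[[0,0,0,0,0,4],[0,0,0,0,0,5],[0,0,0,0,0,5],[0,0,0,0,0,5],[0,0,0,0,0,5]]]' 
python3 -c "
from h import *;res(-.055,.115,.066,0)"
```

```text
time: 9.17
tool_pos: [0.4801, 0.085, 0.2287]
tool_rot: [3.14, -0.003, 2.503]
contact_force: [0.0, -0.4, 0.6]
opening: 0.026
go mm [-0.1  0.2 -3.7] deg [-0.14 -0.17 46.88] t 9.17 open 0.026 F [ 0.  -0.4  0.6] M [-0.26  0.16 -0.04] q6 -0.92
```

```bash
python3 -m creep '[[[0,0,0,0,0,6],[0,0,0,0,0,6],[0,0,0,0,0,6],[0,0,0,0,0,6],[0,0,0,0,0,6]]]' 
python3 -m creep '[[[0,0,0,0,0,5],[0,0,0,0,0,5],[0,0,0,0,0,4],[0,0,0,0,0,0],[0,0,0,0,0,0]]]' 
python3 -c "
from h import *;res(-.055,.115,.066,0)"
```

```text
time: 9.58
tool_pos: [0.4802, 0.085, 0.2287]
tool_rot: [3.14, -0.003, 3.052]
contact_force: [-0.5, -0.6, -0.5]
opening: 0.0259
time: 10.0
tool_pos: [0.4805, 0.0851, 0.2287]
tool_rot: [3.14, -0.002, -2.971]
contact_force: [-0.8, -1.4, -0.6]
opening: 0.026
go mm [-0.5  0.2 -3.7] deg [-0.07 -0.14  0.48] t 10.0 open 0.026 F [-0.8 -1.4 -0.6] M [-0.1   0.15  0.01] q6 -1.73
```

```bash
python3 -m creep '[[[0,0,0,0,0,0.5],[0,0,0,0,0,0],[0,0,0,0,0,0]]]'
python3 -c "
from h import *;res(-.055,.115,.066,0)"
python3 -m creep '[[[0,0,0,0,0,0],[0,0,0,0,0,0],[0,0,0,0,0,0],[0,0,0,0,0,0],[0,0,0,0,0,0]]]' -0.6
python3 -m creep '[[[0,0,0,0,0,0],[0,0,0,0,0,0],[0,0,20,0,0,0],[0,0,30,0,0,0],[0,0,30,0,0,0]]]'
python3 -m creep '[[[0,35,10,0,0,0],[0,35,0,0,0,0],[0,35,0,0,0,0],[0,35,0,0,0,0],[0,35,0,0,0,0]]]'
python3 -m creep '[[[0,35,0,0,0,0],[0,35,0,0,0,0],[0,30,0,0,0,0],[0,0,0,0,0,0],[0,0,0,0,0,0]]]'
python3 - <<'E'
from h import *
a=viewer.read_camera('top');cv2.imwrite('pics/t4.png',a)
cv2.imwrite("pics/c4.png",cv2.resize(a[100:262,180:415],None,fx=3.4,fy=3.4,interpolation=cv2.INTER_CUBIC))
print([neck(a,th=t) for t in(35,45,60)])
res(.065,.115,.066,71)
E
```

```text
time: 10.25
tool_pos: [0.4806, 0.0851, 0.2287]
tool_rot: [3.14, -0.002, -2.966]
contact_force: [-0.4, -0.7, 0.6]
opening: 0.0259
go mm [-0.6  0.1 -3.7] deg [-0.07 -0.13  0.21] t 10.25 open 0.0259 F [-0.4 -0.7  0.6] M [-0.12  0.14 -0.01] q6 -1.73
time: 10.67
tool_pos: [0.4809, 0.0853, 0.2289]
tool_rot: [3.14, -0.001, -2.968]
contact_force: [-0.4, 0.2, 0.0]
opening: 0.0547
time: 11.08
tool_pos: [0.4788, 0.0852, 0.3053]
tool_rot: [3.137, -0.015, -2.969]
contact_force: [0.5, 0.9, -0.4]
opening: 0.0733
time: 11.5
tool_pos: [0.4806, 0.2604, 0.3242]
tool_rot: [3.139, -0.0, -2.981]
contact_force: [0.4, 0.3, -0.9]
opening: 0.0738
time: 11.92
tool_pos: [0.478, 0.3719, 0.3239]
tool_rot: [3.137, 0.001, -2.975]
contact_force: [-0.3, -0.2, -0.2]
opening: 0.0735
[(array([-55.5, 115.1]), array([40.1, 11.2]), 0.8), (array([-55.6, 115.6]), array([41.3, 12.4]), -0.2), (array([-55.4, 115.4]), array([42.6, 13.2]), -0.8)]
go mm [ 120.1 -265.   -98.9] deg [-0.26 -0.16 71.73] t 11.97 open 0.0732 F [0.1 0.4 0.7] M [0.04 0.04 0.01] q6 -1.21
```

View pics/c4.png

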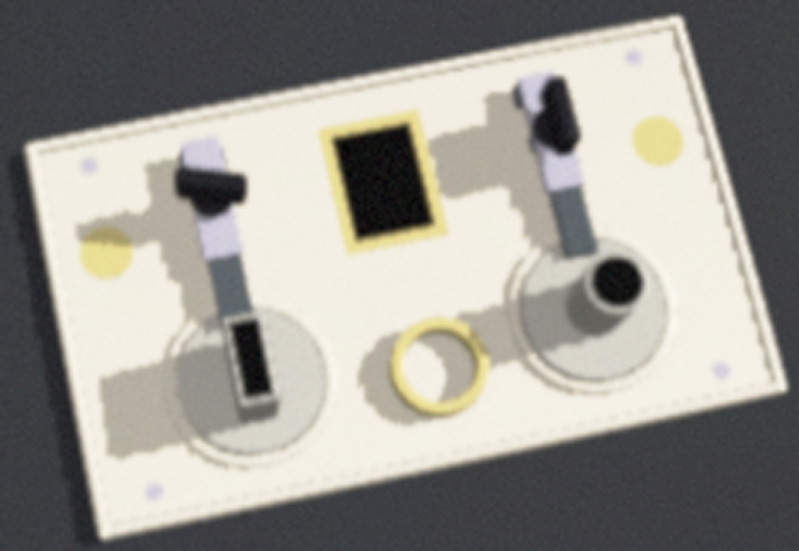

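The oblong neck (crop (252,360)) now runs along the panel's x, parallel to the strap, and the wing bar (210,188) stands across it. I'll cross-check the panel yaw with edge line fits, then go back to the screw.

```bash
python3 - <<'E'
from h import *
a=cv2.imread("pics/t4.png")
m=((a.min(2)>110)).astype(np.uint8); m[:100]=0;m[262:]=0;m[:,:180]=0;m[:,418:]=0
m=cv2.morphologyEx(m,cv2.MORPH_CLOSE,np.ones((5,5)))
ct=max(cv2.findContours(m,0,cv2.CHAIN_APPROX_NONE)[0],key=cv2.contourArea)[:,0]
Q=np.array([W2P(at_z("top",u,v,.012))*1000 for u,v in ct],np.float32)
for ax,sg,h,L in((0,1,135,200),(0,-1,135,200),(1,1,230,110),(1,-1,230,110)):
    s=Q[(abs(Q[:,ax]*sg-h)<6)&(abs(Q[:,1-ax])<L)]
    vx,vy,x,y=cv2.fitLine(s,cv2.DIST_HUBER,0,.01,.01).ravel()
    print(ax,sg,len(s),"pos",round(float(np.median(s[:,ax])),1),"ang err",round((np.degrees(np.arctan2(vy,vx))+(90 if ax==0 else 0)+90)%180-90,2))
E
python3 -m creep '[[[15,-33,0,0,0,7],[15,-33,0,0,0,7],[15,-33,0,0,0,7],[15,-33,0,0,0,7],[15,-33,0,0,0,7]]]'
python3 -m creep '[[[15,-33,0,0,0,7],[15,-33,0,0,0,7],[15,-33,0,0,0,7],[0,0,0,0,0,7],[0,0,0,0,0,7]]]'
python3 -c "
from h import *;res(.065,.115,.066,71)"
```

```text
0 1 168 pos 135.7 ang err -0.02
0 -1 176 pos -135.6 ang err -0.04
1 1 94 pos 230.6 ang err -0.02
1 -1 90 pos -230.5 ang err 0.04
time: 12.38
tool_pos: [0.5496, 0.205, 0.3236]
tool_rot: [3.135, -0.001, -2.361]
contact_force: [0.4, 1.2, -0.4]
opening: 0.0737
time: 12.8
tool_pos: [0.5955, 0.0882, 0.3241]
tool_rot: [3.136, -0.005, -1.753]
contact_force: [-0.4, 0.2, -0.4]
opening: 0.0738
go mm [  2.6  18.4 -99.1] deg [ 0.2  -0.36  1.69] t 12.8 open 0.0738 F [-0.4  0.2 -0.4] M [0.1  0.14 0.02] q6 -2.94
```

```bash
python3 -m creep '[[[3,18,-5,0,0,1],[0,0,0,0,0,0],[0,0,0,0,0,0]]]'
python3 -c "
from h import *;res(.065,.115,.066,71)"
```

```text
time: 13.05
tool_pos: [0.5983, 0.101, 0.319]
tool_rot: [3.135, -0.006, -1.74]
contact_force: [-0.1, -0.2, -0.8]
opening: 0.0734
go mm [ -0.2   5.6 -94. ] deg [ 0.26 -0.41  0.93] t 13.05 open 0.0734 F [-0.1 -0.2 -0.8] M [ 0.03  0.08 -0.02] q6 -2.93
```

```bash
python3 -m creep '[[[0,6,-15,0.2,-0.4,0.8],[0,0,-25,0,0,0],[0,0,-25,0,0,0],[0,0,-22,0,0,0],[0,0,0,0,0,0]]]'
python3 -c "
from h import *;res(.065,.115,.066,71)"
```

```text
time: 13.47
tool_pos: [0.5968, 0.1071, 0.2317]
tool_rot: [-3.137, -0.0, -1.734]
contact_force: [-1.5, -0.1, -0.3]
opening: 0.0736
go mm [ 1.2 -0.4 -6.7] deg [0.05 0.29 0.59] t 13.47 open 0.0736 F [-1.5 -0.1 -0.3] M [0.12 0.19 0.09] q6 -2.93
```

```bash
python3 -m creep '[[[1,-0.5,-6,0,0.3,0.5],[0,0,0,0,0,0],[0,0,0,0,0,0],[0,0,0,0,0,0]]]' 1 30
python3 -c "
from h import *;res(.065,.115,.066,71)"
```

```text
time: 13.8
tool_pos: [0.5982, 0.1067, 0.2278]
tool_rot: [-3.141, -0.001, -1.726]
contact_force: [0.0, 0.5, 0.6]
opening: 0.0514
go mm [-0.1 -0.1 -2.8] deg [0.05 0.04 0.16] t 13.8 open 0.0514 F [0.  0.5 0.6] M [ 0.12  0.2  -0.05] q6 -2.93
```

```bash
python3 -m creep '[[[0,0,-2,0,0,0],[0,0,0,0,0,0],[0,0,0,0,0,0],[0,0,0,0,0,0],[0,0,0,0,0,0]]]'
python3 -m creep '[[[0,0,0,0,0,0],[0,0,0,0,0,0],[0,0,0,0,0,0],[0,0,0,0,0,0]]]'
python3 -c "
from h import *;res(.065,.115,.066,0)"
```

```text
time: 14.22
tool_pos: [0.5982, 0.107, 0.2292]
tool_rot: [-3.138, 0.0, -1.727]
contact_force: [-12.8, 3.0, 8.7]
opening: 0.0182
time: 14.55
tool_pos: [0.5968, 0.1073, 0.2292]
tool_rot: [3.14, -0.0, -1.726]
contact_force: [-0.8, -0.1, 0.0]
opening: 0.0137
go mm [ 1.3 -0.6 -4.2] deg [-4.000e-02 -7.000e-02 -7.082e+01] t 14.55 open 0.0137 F [-0.8 -0.1  0. ] M [ 0.08  0.25 -0.06] q6 -2.93
```

Gripped. Now I'll turn it clockwise to the stop.

```bash
python3 -m creep '[[[0,0,0,0,0,-4],[0,0,0,0,0,-6],[0,0,0,0,0,-6],[0,0,0,0,0,-6],[0,0,0,0,0,-6]]]'
python3 -m creep '[[[0,0,0,0,0,-6],[0,0,0,0,0,-6],[0,0,0,0,0,-6],[0,0,0,0,0,-5],[0,0,0,0,0,-4]]]'
python3 -c "
from h import *;res(.065,.115,.066,0)"
```

```text
time: 14.97
tool_pos: [0.5969, 0.1072, 0.2292]
tool_rot: [3.14, -0.001, -2.232]
contact_force: [-1.6, 0.6, -0.4]
opening: 0.0136
time: 15.38
tool_pos: [0.597, 0.1071, 0.2292]
tool_rot: [3.14, -0.002, -2.729]
contact_force: [-0.9, -0.7, 0.5]
opening: 0.0138
go mm [ 1.  -0.4 -4.2] deg [ -0.04  -0.1  -13.38] t 15.38 open 0.0138 F [-0.9 -0.7  0.5] M [0.03 0.05 0.1 ] q6 -1.93
```

```bash
python3 -m creep '[[[0,0,0,0,0,-5],[0,0,0,0,0,-5],[0,0,0,0,0,-4],[0,0,0,0,0,-2]]]'
python3 -c "
from h import *;res(.065,.115,.066,0)"
python3 -m creep '[[[0,0,0,0,0,-2],[0,0,0,0,0,-2]]]'
python3 -c "
from h import *;res(.065,.115,.066,0)"
```

```text
time: 15.72
tool_pos: [0.5972, 0.1071, 0.2292]
tool_rot: [3.141, -0.002, -3.022]
contact_force: [0.9, 0.5, -0.5]
opening: 0.0148
go mm [ 0.9 -0.4 -4.2] deg [-0.01 -0.1   3.43] t 15.72 open 0.0148 F [ 0.9  0.5 -0.5] M [ 0.13 -0.07  0.77] q6 -1.64
time: 15.88
tool_pos: [0.5974, 0.1073, 0.2292]
tool_rot: [-3.141, -0.001, -3.092]
contact_force: [-0.6, -0.2, 0.1]
opening: 0.0156
go mm [ 0.7 -0.6 -4.2] deg [ 0.04 -0.05  7.42] t 15.88 open 0.0156 F [-0.6 -0.2  0.1] M [0.11 0.08 0.97] q6 -1.57
```

The stop is reached: the moment rose to 0.97 N m and the pads started to slip. I'll release and look.

```bash
python3 -m creep '[[[0,0,0,0,0,0],[0,0,0,0,0,0],[0,0,0,0,0,0],[0,0,0,0,0,0],[0,0,0,0,0,0]]]' -0.6
python3 -m creep '[[[0,0,0,0,0,0],[0,0,20,0,0,0],[0,0,30,0,0,0],[0,0,35,0,0,0],[0,0,10,0,0,0]]]'
python3 -m creep '[[[-10,35,10,0,0,0],[-10,35,0,0,0,0],[-10,35,0,0,0,0],[-10,35,0,0,0,0],[-10,35,0,0,0,0]]]'
python3 -m creep '[[[-10,35,0,0,0,0],[-10,35,0,0,0,0],[-10,30,0,0,0,0],[0,0,0,0,0,0],[0,0,0,0,0,0]]]'
python3 - <<'E'
from h import *
a=viewer.read_camera('top');cv2.imwrite('pics/t5.png',a)
b=cv2.imread('pics/top0.png')
f=lambda x:cv2.resize(x[120:235,215:285],None,fx=5,fy=5,interpolation=cv2.INTER_CUBIC)
cv2.imwrite("pics/c5.png",np.hstack([f(b),f(a)]))
print([neck(a,th=t) for t in(35,45,60)])
d=cv2.absdiff(a,b).max(2)[135:168,230:255]; print("screw area diff vs start: max",d.max(),"n>30",(d>30).sum())
res(.065,.115,.066,0)
E
```

```text
time: 16.3
tool_pos: [0.5979, 0.1072, 0.2295]
tool_rot: [-3.141, 0.0, -3.091]
contact_force: [0.8, -0.7, -0.4]
opening: 0.0441
time: 16.72
tool_pos: [0.5964, 0.1068, 0.3234]
tool_rot: [-3.141, -0.01, -3.09]
contact_force: [0.5, -0.6, 0.9]
opening: 0.0729
time: 17.13
tool_pos: [0.5475, 0.2798, 0.3391]
tool_rot: [-3.141, 0.002, -3.103]
contact_force: [1.0, -0.0, -0.0]
opening: 0.0737
time: 17.55
tool_pos: [0.5116, 0.3913, 0.3382]
tool_rot: [3.14, 0.001, -3.095]
contact_force: [-0.2, 0.9, 0.1]
opening: 0.0733
[(array([-55.3, 115.4]), array([40.1, 11.6]), -1.0), (array([-55.4, 115.5]), array([41.7, 12.5]), 0.4), (array([-55.4, 115.7]), array([42.6, 13.5]), -0.2)]
screw area diff vs start: max 14 n>30 0
go mm [  86.5 -284.5 -113.2] deg [-0.12  0.04  7.61] t 17.6 open 0.0734 F [-0.8 -0.2  0. ] M [0.05 0.   0.01] q6 -1.08
```

View pics/c5.png

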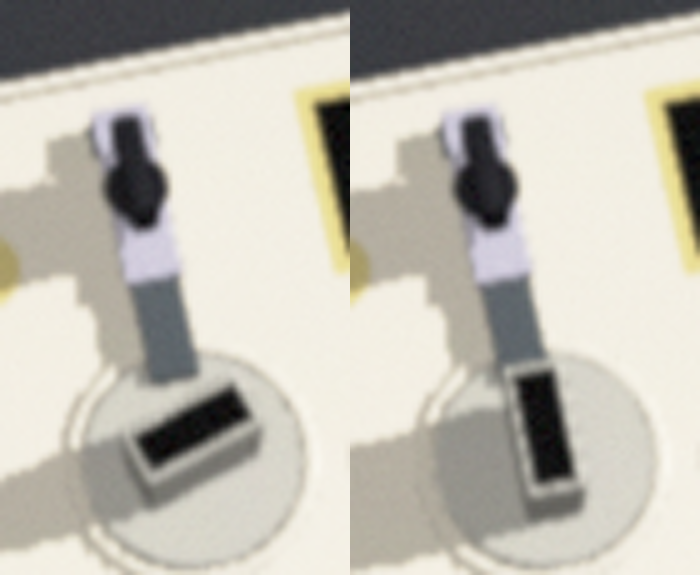

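In the before/after pair, the wing bar (right half, (480,180)) is back exactly where it was when tight, and the neck (545,430) runs along the strap line, square across the panel. Handing in.

```bash
python3 -c "
from h import *;print(robot.hand_in())"
```

```text
the job is handed in; nothing more can be done
None
```

The job is done and handed in at about 17.6 s. I backed screw_a off by about 1.24 rad, turned the oblong fitting about 72° counter-clockwise, and turned screw_a back onto its stop.

- **Neck:** the last top-camera readings put it -1.0°, +0.4° and -0.2° off the panel's short direction, depending on the image threshold. It is still centred in its seat.
- **Screw:** the turning moment rose to 0.97 N m at the stop, and the gripper pads slipped a little on the bar. The screw area of the picture then matched the starting one, with no pixel differing by more than 14 grey levels.
- **Forces:** the largest reading I saw was about 13–16 N, briefly while closing on the screw.
- **Other parts:** I did not touch the round-necked fitting, its clamp or the look-alikes. No check failed; the arm drifted a few millimetres between moves and I corrected that as I went.

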